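Find the loose bolt of a microscope base and hold its cover open

TASK

First slide the specimen carriage along its rail until it is fully home at the parking end (the robot's left), clear of all three bolts. Then tap the bolt heads from above to find the loose one, which sinks and stays down (push it right down), and lift that bolt's hinged cover by its tab to at least 45 degrees; leave the other two covers shut and the things standing around alone. Finish while still holding the cover open with the gripper: do not let go.

Things in the scene. Friction and masses are not known exactly. Their poses are not given: they have to be found in the camera images.
- base: Fixed cream metal base of a large stereo microscope, 180 (x) x 320 (y) x 40 mm high, lying flat. Origin: centre of its underside, on the bench. Its z is up; its y runs along the row of bolts and along the rail; its -x side is the side turned towards the robot. All 'base frame' positions below are in this frame.
- carriage (a joint): Specimen carriage on the rail along the base's far (+x) edge, in m: 0 = at the -y end, 0.235 = fully home against the +y end stop (parked). Slides in +y with about 1.5 N of friction, stays where left. Its plate, 50 mm wide (y), reaches over the bolts (base x -0.060 to 0.085, 78 to 84 mm above the bench) and blocks what is below it.
- carriage_knob (a point): Centre of the black upright grip block on top of the carriage plate: 30 (x) x 18 (y) x 26 mm high, from 84 to 110 mm above the bench (point at 97 mm). In the base frame at x = 0.030, y = -0.110 + carriage value (0.125 when parked).
- bolt_1 (a joint): How far the first (base -y end) bolt has sunk, in m, 0 to 0.009. All three look alike. The loose bolt slides down under about 2.5 N (plus a little drag) to its stop at 0.009 and stays down; the other two are seated and give no more than about 2 mm when pressed. Which one is loose changes from start to start.
- bolt_1_head (a point): Centre of the top of the first (base -y end) bolt's dark hexagonal head, 19 mm across, base frame x = -0.020, y = -0.1; 64 mm above the bench at first, 14 mm above the steel cover plate around it (5 mm when fully sunk). The point moves with the bolt.
- cover_1 (a joint): Opening angle of the first (base -y end) bolt's hinged steel cover, in rad: 0 = flat and shut, stops at 1.3. The hinge is parallel to the base's y, at base x = +0.008, y = -0.1, 48 mm above the bench; opening lifts the robot-side end up and over towards +x. A weak spring and its weight shut it (under 1 N at the tab) as soon as it is let go.
- tab_1 (a point): Cover of the first (base -y end) bolt: steel plate 44 x 36 x 4 mm with a 26 mm hole for the bolt head and a 12 mm wide neck towards the robot ending in an upright tab. Site: centre of the tab, 6 (x) x 12 (y) x 20 mm high, 50 to 70 mm above the bench when shut; base frame x -0.052, y -0.1, z 0.060. Pinch it along the base's y: it then turns between the pads, 61 mm from the hinge.
- bolt_2 (a joint): How far the middle bolt has sunk, in m, 0 to 0.009. All three look alike. The loose bolt slides down under about 2.5 N (plus a little drag) to its stop at 0.009 and stays down; the other two are seated and give no more than about 2 mm when pressed. Which one is loose changes from start to start.
- bolt_2_head (a point): Centre of the top of the middle bolt's dark hexagonal head, 19 mm across, base frame x = -0.020, y = -0.03; 64 mm above the bench at first, 14 mm above the steel cover plate around it (5 mm when fully sunk). The point moves with the bolt.
- cover_2 (a joint): Opening angle of the middle bolt's hinged steel cover, in rad: 0 = flat and shut, stops at 1.3. The hinge is parallel to the base's y, at base x = +0.008, y = -0.03, 48 mm above the bench; opening lifts the robot-side end up and over towards +x. A weak spring and its weight shut it (under 1 N at the tab) as soon as it is let go.
- tab_2 (a point): Cover of the middle bolt: steel plate 44 x 36 x 4 mm with a 26 mm hole for the bolt head and a 12 mm wide neck towards the robot ending in an upright tab. Site: centre of the tab, 6 (x) x 12 (y) x 20 mm high, 50 to 70 mm above the bench when shut; base frame x -0.052, y -0.03, z 0.060. Pinch it along the base's y: it then turns between the pads, 61 mm from the hinge.
- bolt_3 (a joint): How far the third (nearest the parking end) bolt has sunk, in m, 0 to 0.009. All three look alike. The loose bolt slides down under about 2.5 N (plus a little drag) to its stop at 0.009 and stays down; the other two are seated and give no more than about 2 mm when pressed. Which one is loose changes from start to start.
- bolt_3_head (a point): Centre of the top of the third (nearest the parking end) bolt's dark hexagonal head, 19 mm across, base frame x = -0.020, y = 0.04; 64 mm above the bench at first, 14 mm above the steel cover plate around it (5 mm when fully sunk). The point moves with the bolt.
- cover_3 (a joint): Opening angle of the third (nearest the parking end) bolt's hinged steel cover, in rad: 0 = flat and shut, stops at 1.3. The hinge is parallel to the base's y, at base x = +0.008, y = 0.04, 48 mm above the bench; opening lifts the robot-side end up and over towards +x. A weak spring and its weight shut it (under 1 N at the tab) as soon as it is let go.
- tab_3 (a point): Cover of the third (nearest the parking end) bolt: steel plate 44 x 36 x 4 mm with a 26 mm hole for the bolt head and a 12 mm wide neck towards the robot ending in an upright tab. Site: centre of the tab, 6 (x) x 12 (y) x 20 mm high, 50 to 70 mm above the bench when shut; base frame x -0.052, y 0.04, z 0.060. Pinch it along the base's y: it then turns between the pads, 61 mm from the hinge.
- eyepiece: Bystander: black eyepiece standing on the bench, 34 mm diameter, 60 mm high, beyond the base's -y end; origin centre of underside.
- jar: Bystander: small amber glass jar, 48 mm diameter, 55 mm high, beyond the base's +y end; origin centre of underside.
- screwdriver: Bystander: screwdriver 170 mm long lying behind the base (+x side), along the base's y; origin at its middle underneath.

How it is judged:
By the outcome, as a careful person would: the job done as asked, in the order asked, and still so for the second after the job is handed in, while the arm keeps its last pose, push and grip.
It also fails if it takes over 58 s, if anything falls off the work surface, if the arm or the gripper's body presses on something with over 40 N, if the wrist force passes 120 N, or if a joint passes its speed limit or range.

ROBOT

A 6-joint arm with a two-finger parallel gripper is mounted at the origin on the work surface. World frame = base frame: x ahead of the robot, y to its left, z up, the work surface at z = 0. Lengths are in mm, angles in degrees, forces in N, time in s.
With the tool pointing down it reaches from about 275 to 750 mm from the base axis. Payload 10.2 kg.
Tool frame: the origin (TCP) lies between the finger pads; the fingertips stand ahead of it and the grasp point (between the pads) lies 3 mm ahead of it (arm.tcp_to_tips is the z of the fingertips in the tool frame, in mm); z points along the fingers, y is the line along which they close (so a half turn about z gives the same grasp; the last joint's range is limited). The gripper opens to 85 mm and grips with 20 to 120 N. Pads are 22 mm wide; open, the fingers measure 114 mm over their backs; the gripper's body (76 mm by 85 mm) begins 54 mm behind the grasp point. The pads swing forward as they close: fully open they stand 13 mm farther back than shut.
Start: joints at [-12.8, 17.928, 85.812, -0, 76.261, -12.8], TCP at [525.006, -0.014, 253.294] pointing down, gripper open.
Joint ranges: [-168.41, 168.41], [-55.51, 124.54], [10.69, 146.95], [-70.63, 250.63], [1, 178], [-165.06, 165.06]. Speed limits (degrees/s): [136.94, 136.94, 172.46, 180, 180, 180].

INTERFACE

Orientations are given as [roll, pitch, yaw] about the fixed x, y, z axes, in that order (R = Rz(yaw) Ry(pitch) Rx(roll)).
In Python, from workcell import arm gives the robot as it stands. Calls block until the motion is done:
- arm.move_pose(position, orientation): joint-space move of the TCP to a pose.
- arm.move_linear(position, rot=None, rate=150): straight line of the TCP; rot=None keeps the orientation; rate is the mean speed in mm/s.
- arm.move_j(angles): joint-space move.
- arm.open() and arm.clamp(): open the fingers fully, or close them until they stop; the grip force is fixed at half the most.
- arm.pause(seconds).
- arm.inverse_kinematics(position, orientation): joint angles nearest the present ones, or None.
- arm.get_state(): the state.
- arm.get_image(name): name is "scene" or "side" or "wrist"; returns a dict with "frame" (420x560x3 uint8, red, green, blue), "depth" (420x560 float32, mm along the optical axis (not along the pixel's ray), 0 where there is no reading), "mtx" (3x3 intrinsics, pixels), "distortion" ([k1, k2, p1, p2, k3] as OpenCV has them; the pictures are not rectified), "view" (4x4, takes a point from world to camera coordinates); the wrist camera has in their place "T_tool_cam" (4x4, takes a point from camera to tool coordinates, whose origin is the TCP and whose axes are the flange's). Camera axes: x right, y up, looking along -z (the intrinsics and any distortion apply to the point x, -y, -z); pixel columns grow to the right and rows downward; lengths in mm; the calibration is good to about 2 mm. A picture is of the moment at which its call begins: read the wrist's pose just before it.
A pose or a line that the arm cannot do raises arm.Unreachable and nothing moves.
- arm.hand_in(): hands the job in; it is judged then, once.
The state is a dict: "t": time; "q": joint angles; "joint_velocities": joint speeds; "joint_efforts": joint torques, N m; "position": TCP position; "orientation": TCP orientation; "force": force on the tool from outside, world axes, zero at the start; "wrist_torque": the same for the moment, N m; "width": opening from 0.0 (shut) to 1.0 (fully open); "grasp_force": force on a finger pad.
Only numpy, scipy, OpenCV 4.12 (cv2) and the standard library are available. Lean on these libraries where they do the work, as an engineer would, in place of code of your own. Each camera call takes 0.05 s, during which the arm holds its last target. There are 200 camera calls.

## Working session

There is one attempt and no reset: what is moved stays moved. The work goes in short steps, each a Python script; the robot and the scene stay as the last script left them, time stands still between calls to the robot, and variables do not carry over. Pictures are saved under pics/ and viewed, at most 10 in all, crops included, and the job is handed in when it is done.

```bash
mkdir -p pics; ls
python3 - <<'E'
from workcell import arm
import cv2,numpy as np,pickle
d={}
for n in("scene","side","wrist"):
    s=arm.get_state();i=arm.get_image(n);i["state"]=s;d[n]=i
    cv2.imwrite(f"pics/{n}0.png",i["frame"][:,:,::-1])
pickle.dump(d,open("im0.pkl","wb"))
print(s,arm.tcp_to_tips);print(d["scene"]["view"],d["scene"]["mtx"],d["scene"]["distortion"]);print(d["wrist"]["T_tool_cam"])
a=np.hstack([d["scene"]["frame"],d["wrist"]["frame"]])[:,:,::-1]
cv2.imwrite("pics/both.png",cv2.resize(a,(800,300),interpolation=cv2.INTER_AREA))
E
```

```text
pics
{'t': 0.1, 'q': array([-1.28004464e+01,  1.79548759e+01,  8.58489618e+01,  4.26545309e-04,
        7.62622551e+01, -1.27990731e+01]), 'joint_velocities': array([ 0.01442953, -0.11656445, -0.07404813,  0.11209768,  0.08576854,
       -0.11363129]), 'joint_efforts': array([ 2.30574413e-03, -4.12899542e+01, -2.60142785e+01, -1.81123951e-04,
        3.02137116e-03,  1.15447833e-05]), 'position': array([5.24793135e+02, 3.13487384e-02, 2.52809027e+02]), 'orientation': array([-1.79935641e+02, -1.50456386e-02,  8.99985168e+01]), 'force': array([ 0.11244236, -0.11527802, -0.55298349]), 'wrist_torque': array([ 0.00505581, -0.01020065,  0.00554728]), 'grasp_force': 0.0, 'width': 0.9979341391742201} 22.0
[[ 7.24370416e-01  6.89407553e-01 -2.17379191e-03 -4.84858536e+02]
 [-3.93256170e-01  4.15785610e-01  8.20043847e-01  1.38275249e+02]
 [ 5.66248254e-01 -5.93160646e-01  5.72296569e-01 -1.53942249e+03]
 [ 0.00000000e+00  0.00000000e+00  0.00000000e+00  1.00000000e+00]] [[490.66000237   0.         287.68326756]
 [  0.         490.66000237 215.6545551 ]
 [  0.           0.           1.        ]] [-0.11180146  0.          0.          0.          0.        ]
[[ 1.51880451e-03  9.55994099e-01  2.93381963e-01  7.46497302e+01]
 [ 9.99998654e-01 -1.63419054e-03  1.48182435e-04  2.25489823e-01]
 [ 6.21103563e-04  2.93381343e-01 -9.55995294e-01 -1.20616952e+02]
 [ 0.00000000e+00  0.00000000e+00  0.00000000e+00  1.00000000e+00]]
```

View pics/scene0.png

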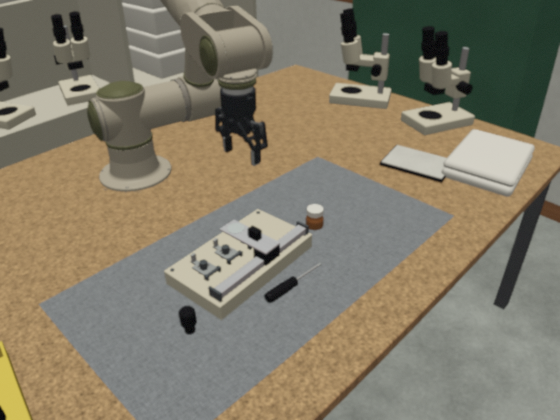

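View pics/wrist0.png

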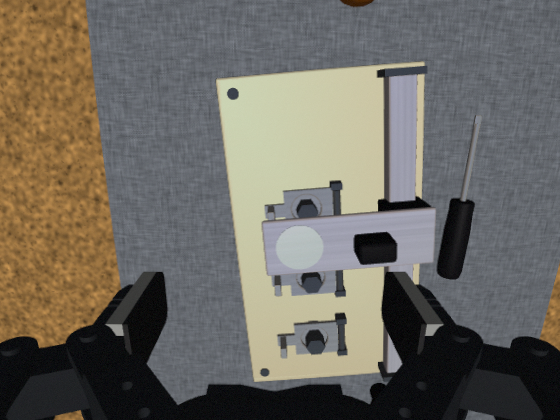

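```bash
cat > h.py <<'E'
from workcell import arm
import cv2,numpy as np,json
from scipy.optimize import least_squares
from scipy.spatial.transform import Rotation as R
def Twc(i,s):
    T=np.eye(4);T[:3,:3]=R.from_euler("xyz",s["orientation"],degrees=True).as_matrix();T[:3,3]=s["position"]
    return T@i["T_tool_cam"]
def proj(P,i,s):
    V=i["view"] if "view" in i else np.linalg.inv(Twc(i,s))
    p=(V[:3,:3]@np.atleast_2d(P).T).T+V[:3,3]; p=p*[1,-1,-1]
    return cv2.projectPoints(p,np.zeros(3),np.zeros(3),i["mtx"],np.array(i["distortion"],float))[0][:,0]
def B2W(b,P):
    c,n=np.cos(b[2]),np.sin(b[2]);P=np.atleast_2d(np.array(P,float))
    return np.c_[b[0]+c*P[:,0]-n*P[:,1],b[1]+n*P[:,0]+c*P[:,1],P[:,2]]
def fit(i,s,P,uv,b0):
    f=lambda b:(proj(B2W([b[0],b[1],b[2]/100],P),i,s)-uv).ravel()
    r=least_squares(f,[b0[0],b0[1],b0[2]*100],loss="soft_l1");print("res",f(r.x).reshape(-1,2).round(1).tolist())
    return [r.x[0],r.x[1],r.x[2]/100]
E
python3 - <<'E'
from h import *
import pickle
d=pickle.load(open("im0.pkl","rb"));i=d["wrist"];s=i["state"]
P=[[-90,160,40],[90,160,40],[-90,-160,40],[-20,-100,64],[-20,-30,64],[-20,40,64]]
uv=[[217,80],[424,63],[254,381],[314,342],[311,282],[307,208]]
b=fit(i,s,P,uv,[550,0,0]);print(b)
V=np.linalg.inv(Twc(i,s))
# knob top centre
for c in(100,120,130,140,150): print(c,proj(B2W(b,[[30,-110+c,110]]),i,s))
i2=d["scene"];print("scene corners",proj(B2W(b,P),i2,None).round().tolist())
json.dump(b,open("b.json","w"))
E
```

```text
res [[-3.1, -4.1], [1.1, -4.8], [-1.6, 0.0], [1.0, 3.7], [0.3, 1.1], [-0.0, 3.6]]
[np.float64(576.8817354818315), np.float64(-62.785295269828644), np.float64(0.08646482458300304)]
100 [[378.07759938 283.91621242]]
120 [[378.144863   261.09563418]]
130 [[378.16066933 249.30370881]]
140 [[378.16359447 237.2518871 ]]
150 [[378.15283193 224.93628689]]
scene corners [[257.0, 207.0], [312.0, 233.0], [163.0, 270.0], [203.0, 261.0], [225.0, 245.0], [246.0, 231.0]]
```

Run:
```python
from h import *
b=json.load(open("b.json"));yaw=np.degrees(b[2])
p=B2W(b,[[30,20,200]])[0]
for y in(yaw,yaw+180,yaw-180):print(y,arm.inverse_kinematics(p,[180,0,y]))
arm.move_pose(p,[180,0,yaw])
s=arm.get_state();i=arm.get_image("wrist")
import pickle;i["state"]=s;pickle.dump(i,open("im1.pkl","wb"))
cv2.imwrite("pics/w1.png",i["frame"][:,:,::-1]);print(s["t"],s["position"],s["orientation"],s["force"])
```

```text
4.954069524945083 [-1.48652436e+01  3.05817022e+01  7.52326442e+01 -2.54444375e-14
  7.41856536e+01  7.01806868e+01]
184.95406952494508 [ -14.86524365   30.58170217   75.23264421    0.           74.18565362
 -109.81931317]
-175.04593047505492 [ -14.86524365   30.58170217   75.23264421    0.           74.18565362
 -109.81931317]
1.45 [604.97648709 -40.18300907 200.13799953] [-1.79999088e+02 -7.27814396e-03  5.01969997e+00] [-0.52268061 -0.06926232  0.35298606]
```

View pics/w1.png

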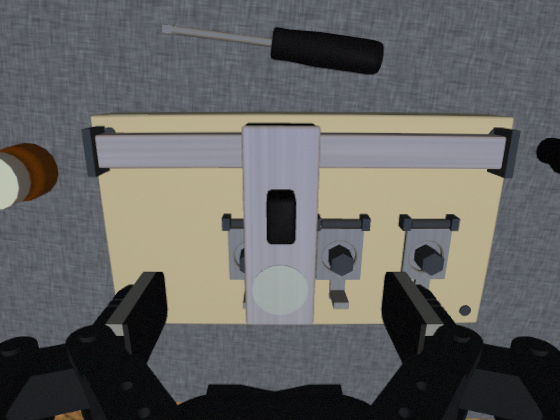

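Run:
```python
from h import *
import pickle
i=pickle.load(open("im1.pkl","rb"));s=i["state"];b=json.load(open("b.json"))
P=[[-90,160,40],[-90,-160,40],[90,160,40],[90,-160,40],[-20,-100,64],[-20,-30,64]]
uv=[[117,324],[477,321],[93,117],[512,119],[431,262],[342,262]]
b=fit(i,s,P,uv,b);print(b)
json.dump(b,open("b1.json","w"))
im=i["frame"][:,:,::-1].copy()
for c in(.12,.13,.14):print(c,proj(B2W(b,[[45,c*1000-110,110],[15,c*1000-110,110]]),i,s).round().tolist())
D=[[x,y,64] for y in(-100,-30) for x in(-20,)]+[[-52,y+d,70] for y in(-100,-30) for d in(-6,6)]+[[-55,y+d,50] for y in(-30,) for d in(-6,6)]
for u in proj(B2W(b,P+D),i,s):cv2.circle(im,tuple(int(v) for v in u),2,(0,0,255),-1)
im=cv2.resize(im[100:340,80:520],None,fx=1.8,fy=1.8,interpolation=cv2.INTER_CUBIC)
cv2.imwrite("pics/w1b.png",im)
```

```text
res [[0.9, 0.2], [-0.3, 0.4], [-6.3, -0.9], [1.2, -4.5], [0.9, 1.0], [-1.0, 2.0]]
[np.float64(577.3898382559523), np.float64(-63.75361370676812), np.float64(0.09520466574430288)]
0.12 [[292.0, 198.0], [291.0, 246.0]]
0.13 [[275.0, 198.0], [275.0, 246.0]]
0.14 [[258.0, 199.0], [259.0, 246.0]]
```

View pics/w1b.png

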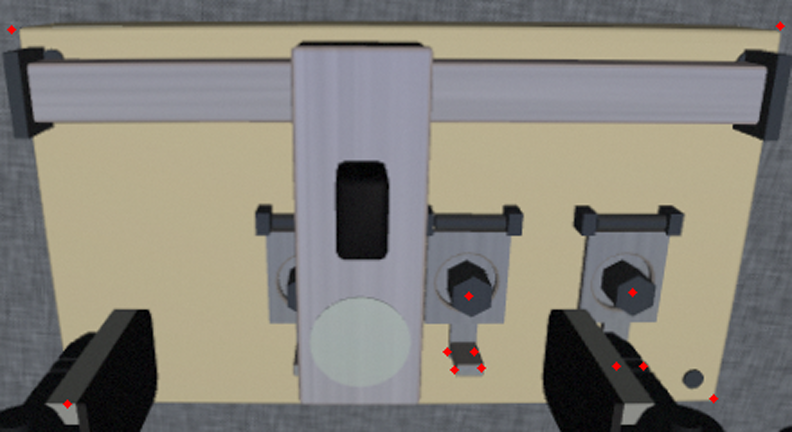

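Run:
```python
from h import *
b=json.load(open("b1.json"));b[1]-=.7;b[2]=.093;json.dump(b,open("b2.json","w"));yaw=np.degrees(b[2])
o=[180,0,yaw]
W=lambda x,y,z:B2W(b,[[x,y,z]])[0]
y0=16.3
arm.move_pose(W(30,y0,150),o);arm.move_linear(W(30,y0,112),rate=120)
arm.clamp();s=arm.get_state();print(s["t"],s["width"],s["force"],s["grasp_force"])
f0=s["force"];u=np.array([-np.sin(b[2]),np.cos(b[2]),0])
arm.move_linear(W(30,y0+98,112),rate=100)
for k in range(12):
    s=arm.get_state();f=(s["force"]-f0)@u;print(round(s["t"],2),98+2*k,round(f,1),s["force"].round(1))
    if k and f<-12:break
    arm.move_linear(W(30,y0+100+2*k,112),rate=60)
arm.pause(.1);s=arm.get_state();print(s["force"],s["position"],s["width"])
arm.get_image  # noqa
i=arm.get_image("side");cv2.imwrite("pics/s1.png",i["frame"][:,:,::-1])
i=arm.get_image("scene");cv2.imwrite("pics/sc1.png",i["frame"][:,:,::-1])
```

```text
2.9083 0.19622628976323445 [-0.73234775  0.75015299  4.03333701] 59.782177805900574
4.04 98 0.3 [4.7 1.5 5.1]
4.29 100 -0.6 [4.4 0.6 5. ]
4.54 102 -1.4 [ 5.5 -0.1  4.4]
4.79 104 -0.8 [5.3 0.5 4.3]
5.04 106 -0.1 [5.7 1.2 4.6]
5.29 108 0.2 [4.9 1.5 5. ]
5.54 110 -8.4 [ 4.7 -7.1  4.3]
5.79 112 -17.9 [  5.3 -16.6   4.4]
[  6.10953123 -17.271264     4.50135811] [596.40398169  63.08863181 112.40277698] 0.19280845928394344
```

Run:
```python
from h import *
import pickle
b=json.load(open("b2.json"));yaw=np.degrees(b[2]);o=[180,0,yaw]
W=lambda x,y,z:B2W(b,[[x,y,z]])[0]
print("pred home",W(30,125,112))
arm.open();p=arm.get_state()["position"];p[2]=160;arm.move_linear(p,rate=150)
arm.move_pose(W(-20,-20,170),o);arm.clamp();arm.pause(.2)
s=arm.get_state();i=arm.get_image("wrist");i["state"]=s;pickle.dump(i,open("im2.pkl","wb"));print(s["t"],s["force"],s["width"])
im=i["frame"][:,:,::-1].copy()
D=[[-20,y,64] for y in(-100,-30,40)]+[[-52+a,y+d,70] for y in(-100,-30,40) for d in(-6,6) for a in(-3,3)]+[[30,125,110],[21,125,110]]
pp=proj(B2W(b,D),i,s);print(pp.round(1).tolist())
for u in pp:cv2.circle(im,tuple(int(v) for v in u),1,(0,0,255),-1)
cv2.imwrite("pics/w2.png",cv2.resize(im,(800,600),interpolation=cv2.INTER_CUBIC))
```

```text
pred home [595.65194693  62.79219325 112.        ]
8.775 [-0.71175653  0.67167954  0.54858079] 0.0013742663340194983
[[397.6, 214.8], [289.1, 214.7], [180.1, 214.5], [404.0, 268.1], [405.0, 259.8], [386.0, 268.2], [386.9, 259.9], [297.9, 268.4], [298.1, 260.1], [279.5, 268.4], [279.6, 260.1], [191.0, 268.1], [190.3, 259.8], [172.8, 268.0], [172.0, 259.7], [-14.8, 148.3], [-11.2, 166.0]]
```

View pics/w2.png

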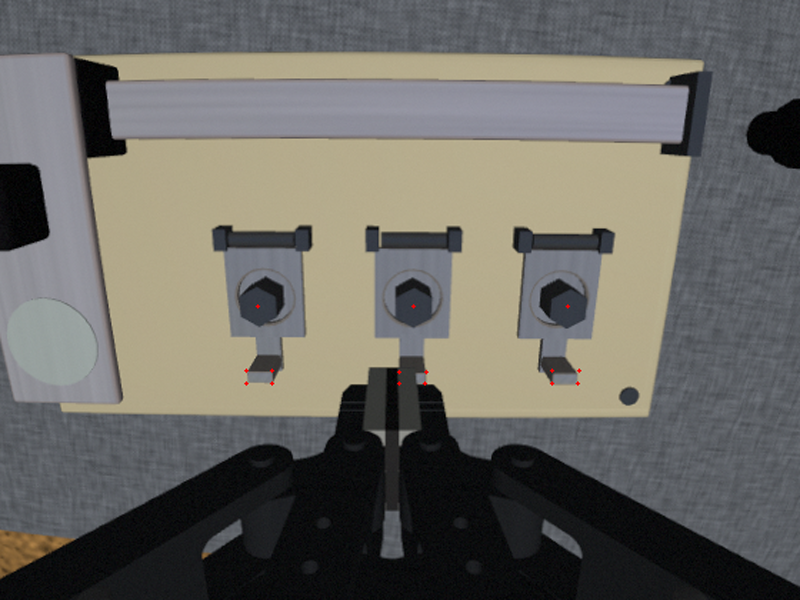

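Run:
```python
from h import *
b=json.load(open("b2.json"));o=[180,0,np.degrees(b[2])]
W=lambda x,y,z:B2W(b,[[x,y,z]])[0]
for n,y in((2,-30),(3,40),(1,-100)):
    arm.move_linear(W(-20,y,115 if n!=2 else 100),rate=200);arm.move_linear(W(-20,y,90),rate=80)
    arm.pause(.1);f0=arm.get_state()["force"];L=[]
    z=90
    while z>73:
        z-=1.5;arm.move_linear(W(-20,y,z),rate=40);s=arm.get_state();f=s["force"][2]-f0[2]
        L.append((round(s["position"][2],1),round(f,1)))
        if f>12:break
    print(n,round(s["t"],2),L)
    loose=L[-1][0]<81
    arm.move_linear(W(-20,y,115 if not loose else 100),rate=150)
    if loose:print("LOOSE",n);json.dump([n,y],open("n.json","w"));break
```

```text
2 10.7 [(np.float64(88.6), np.float64(0.9)), (np.float64(86.9), np.float64(-0.1)), (np.float64(85.6), np.float64(1.0)), (np.float64(85.4), np.float64(12.1))]
3 14.62 [(np.float64(88.6), np.float64(-0.7)), (np.float64(86.9), np.float64(-0.6)), (np.float64(85.4), np.float64(-0.6)), (np.float64(83.9), np.float64(0.6)), (np.float64(82.3), np.float64(-0.9)), (np.float64(80.8), np.float64(-0.6)), (np.float64(79.3), np.float64(-0.8)), (np.float64(77.9), np.float64(-0.7)), (np.float64(77.0), np.float64(6.8)), (np.float64(76.9), np.float64(20.1))]
LOOSE 3
```

Run:
```python
from h import *
b=json.load(open("b2.json"));o=[180,0,np.degrees(b[2])]
W=lambda x,y,z:B2W(b,[[x,y,z]])[0]
arm.move_pose(W(-52,40,125),o);arm.open();s=arm.get_state();i=arm.get_image("wrist");print(s["t"],s["force"])
im=i["frame"][:,:,::-1].copy()
D=[[-20,40,55],[-20,-30,64]]+[[-52+a,40+d,70] for d in(-6,6) for a in(-3,3)]
pp=proj(B2W(b,D),i,s);print(pp.round(1).tolist())
for u in pp:cv2.circle(im,tuple(int(v) for v in u),1,(0,0,255),-1)
cv2.imwrite("pics/w3.png",cv2.resize(im,(800,600),interpolation=cv2.INTER_CUBIC))
for j in (0,1):
    u,v=pp[j].astype(int);print(np.median(i["depth"][v-3:v+4,u-3:u+4]))
    V=np.linalg.inv(Twc(i,s));print([-(V@np.r_[W(*D[j][:2],z),1])[2].round(1) for z in(55,64)])
```

```text
16.0 [-0.75632159  0.11767626 -0.18064917]
[[273.5, 178.2], [412.3, 182.6], [285.1, 251.6], [285.2, 240.7], [261.6, 251.6], [261.5, 240.7]]
194.78773
[np.float64(194.9), np.float64(186.3)]
186.726
[np.float64(194.9), np.float64(186.3)]
```

View pics/w3.png

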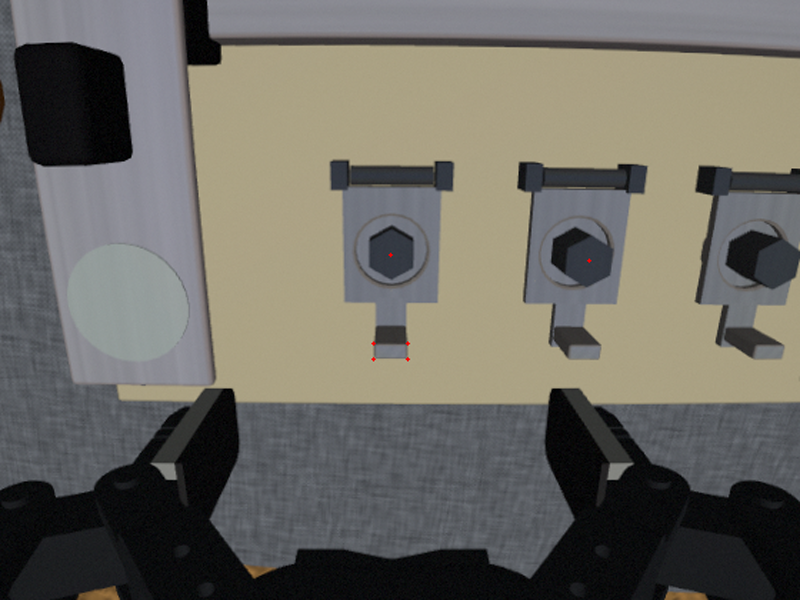

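Run:
```python
from h import *
b=json.load(open("b2.json"));o=[180,0,np.degrees(b[2])]
W=lambda x,y,z:B2W(b,[[x,y,z]])[0]
arm.move_linear(W(-52,39,125),rate=100)
for z in(100,90,82,76):
    arm.move_linear(W(-52,39,z),rate=80);s=arm.get_state();print(z,s["force"].round(1))
    if np.linalg.norm(s["force"])>8:raise SystemExit("contact")
arm.clamp();s=arm.get_state();print(s["t"],s["width"],s["grasp_force"],s["force"].round(1))
if s["width"]<.08:raise SystemExit("missed")
for a in range(5,61,5):
    t=np.radians(a);c,n=np.cos(t),np.sin(t)
    x=8-60*c+14.5*n;z=48+60*n+14.5*c
    arm.move_linear(W(x,39.5,z+76-62.5),rate=60);s=arm.get_state();print(a,round(s["t"],1),s["force"].round(1),round(s["width"],3))
    if np.linalg.norm(s["force"])>35:print("stop");break
i=arm.get_image("wrist");cv2.imwrite("pics/w4.png",i["frame"][:,:,::-1])
```

```text
100 [ 0.4 -0.1 -0.1]
90 [-0.5  0.1  0.6]
82 [ 0.7  0.1 -0.3]
76 [-0.   0.2  0.5]
18.2083 0.11462336679042542 58.5241574048996 [-0.1  7.5  1.5]
5 18.5 [ 1.1  5.8 -5.5] 0.114
10 18.7 [ 1.1  5.  -6.9] 0.113
15 19.0 [ 2.3  5.4 -7.9] 0.111
20 19.2 [ 2.2  5.6 -7.4] 0.113
25 19.5 [ 1.5  6.2 -8.1] 0.113
30 19.7 [  2.7   5.3 -10.1] 0.113
35 20.0 [  1.9   6.  -11.4] 0.113
40 20.2 [  2.9   5.5 -12.3] 0.109
45 20.5 [  2.6   6.9 -12.1] 0.108
50 20.7 [  0.5   6.8 -11.2] 0.113
55 21.0 [  1.3   5.7 -12.2] 0.104
60 21.2 [  3.1   6.  -15.2] 0.106
```

View pics/w4.png

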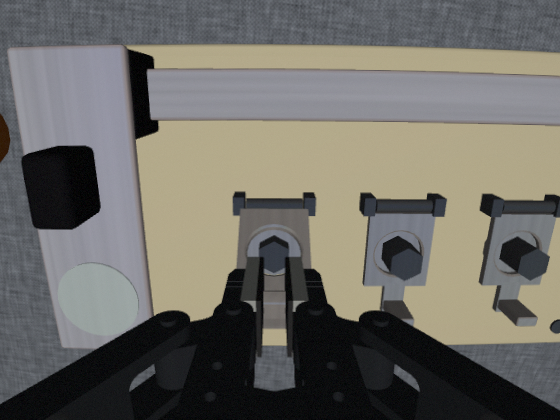

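Run:
```python
from h import *
b=json.load(open("b2.json"))
s=arm.get_state();i=arm.get_image("wrist");T=Twc(i,s);K=i["mtx"]
def pt(u,v):
    d=float(i["depth"][v,u]);n=cv2.undistortPoints(np.array([[[u,v]]],float),K,np.array(i["distortion"],float))[0,0]
    w=(T@np.r_[n[0]*d,-n[1]*d,-d,1])[:3];c,q=np.cos(b[2]),np.sin(b[2]);e=w-[b[0],b[1],0]
    return [round(float(x),1) for x in(c*e[0]+q*e[1],-q*e[0]+c*e[1],w[2])]
for u,v in((245,212),(304,212),(243,240),(306,240),(242,262),(307,262),(307,280),(306,300),(275,252),(400,262),(427,240)):print((u,v),pt(u,v))
print(s["position"],s["force"],s["width"])
i=arm.get_image("side");u,v=proj(B2W(b,[[-10,40,80]]),i,None)[0].astype(int);print(u,v)
im=i["frame"][max(0,v-60):v+60,max(0,u-80):u+80,::-1];cv2.imwrite("pics/s2.png",cv2.resize(im,None,fx=5,fy=5,interpolation=cv2.INTER_CUBIC))
```

```text
(245, 212) [5.8, 54.8, 54.8]
(304, 212) [6.0, 23.9, 55.2]
(243, 240) [-4.7, 55.1, 67.8]
(306, 240) [-4.5, 23.7, 68.1]
(242, 262) [-12.5, 55.0, 76.8]
(307, 262) [-13.1, 23.5, 75.4]
(307, 280) [-2.3, 27.0, 113.6]
(306, 300) [2.4, 29.3, 135.7]
(275, 252) [-16.8, 39.1, 55.3]
(400, 262) [-18.9, -26.6, 63.6]
(427, 240) [-12.2, -45.7, 49.6]
[564.63273609 -25.60365409 120.1118826 ] [  2.71677729   5.76958817 -15.27293687] 0.10448930926968568
275 248
```

View pics/s2.png

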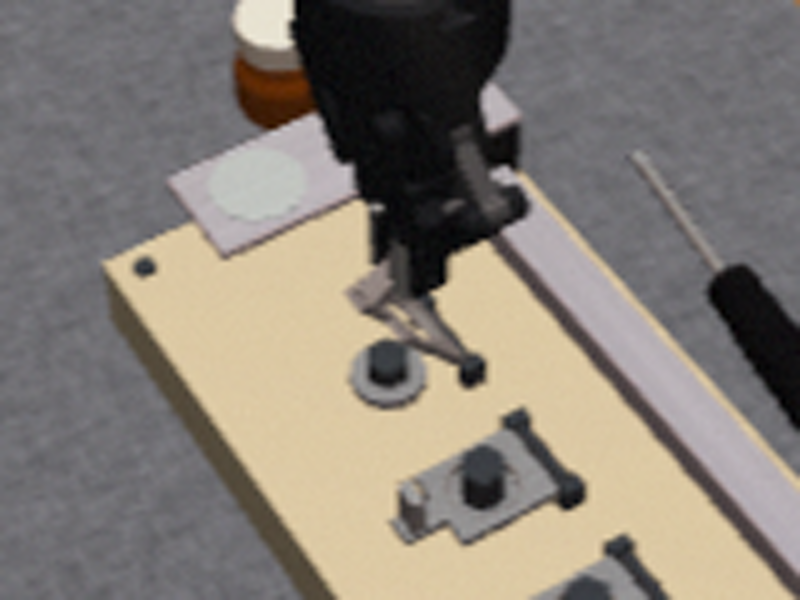

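Run:
```python
from h import *
b=json.load(open("b2.json"));yaw=b[2]
def ang():
    s=arm.get_state();i=arm.get_image("wrist");T=Twc(i,s);K=i["mtx"];d=i["depth"]
    v,u=np.mgrid[212:262:3,215:335:3];u=u.ravel();v=v.ravel();z=d[v,u]
    n=cv2.undistortPoints(np.stack([u,v],1).astype(float)[:,None],K,np.array(i["distortion"],float))[:,0]
    w=(T@np.c_[n[:,0]*z,-n[:,1]*z,-z,np.ones(len(z))].T)[:3].T;c,q=np.cos(yaw),np.sin(yaw);e=w-[b[0],b[1],0]
    x=c*e[:,0]+q*e[:,1];y=-q*e[:,0]+c*e[:,1]
    m=(abs(abs(y-40)-15.5)<2)&(w[:,2]>52)&(w[:,2]<90)
    print("angle",m.sum(),np.degrees(np.arctan(-np.polyfit(x[m],w[m,2],1)[0])),s["force"].round(1),round(s["width"],3),s["position"].round(1),s["t"])
ang()
for a in (65,69):
    t=np.radians(a);c,n=np.cos(t),np.sin(t)
    arm.move_linear(B2W(b,[[8-60*c+14.5*n,39.5,48+60*n+14.5*c+13.5]])[0],rate=40);ang()
    if np.linalg.norm(arm.get_state()["force"])>30:break
arm.pause(.5);ang()
```

```text
angle 87 51.00313518706512 [  2.2   5.9 -15.7] 0.098 [564.6 -25.6 120.1] 21.3583
angle 76 54.601295938125226 [  1.6   5.6 -13.8] 0.103 [569.9 -25.1 121.7] 21.6917
angle 73 57.01273596035396 [-1.7  5.3 -9.6] 0.1 [573.9 -24.7 122.7] 22.0
angle 70 57.163349273844915 [-1.8  6.5 -9.8] 0.098 [573.8 -24.8 122.6] 22.55
```

```bash
python3 -c "
from workcell import arm
print(arm.hand_in())"
```

```text
the job is handed in; nothing more can be done
None
```

I parked the carriage against its end stop, found bolt 3 to be the loose one and pushed it fully down, then handed in with its cover held open at about 57° in the gripper. I never touched covers 1 and 2 or the things standing around.

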